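Draw the largest pan lid from the rack and hold it tipped to drain

TASK

Take the largest of the three washed pan lids: gripping it gently (a pinch of 50 N at most), draw it straight up out of its slot, still upright, until it is clear of the rack. Then tip it about halfway between upright and lying flat, knob side uppermost, and hold it centred above the grey draining tray with the middle of the lid 20 cm or more above the shelf. Finish while still holding it there, quite still; do not put it down or let it go, and leave the other two lids, the colander, the sugar bowl and the egg timer where they are.

Things in the scene. Friction and masses are not known exactly. Their poses are not given: they have to be found in the camera images.
- lid_large: largest pan lid: steel disc 180 mm across, 10 mm thick, about 0.26 kg, on edge in any of the rack's slots. Origin: middle of the disc, 100 mm above the shelf (rim top at 190). Its x axis: disc axis, pointing to the knob side (roughly level, away from the robot at first; it leans up to 3 deg). Rim flat on both faces from 56 to 90 mm out: pinch it from above. Dome, knob reach 40 mm along +x
- lid_medium: another pan lid of the same make, 144 mm across, on edge in another slot; origin in the middle of its disc, top of its rim 151 mm above the shelf; x axis to its knob. Leave alone
- lid_small: the smallest pan lid, 120 mm across, on edge in another slot; origin in the middle of its disc, top of its rim 124 mm above the shelf; x axis to its knob. Leave alone
- rack: fixed aluminium slotted lid rack, 226 mm long (its x), 90 wide (its y), 75 high: two upright side plates at y = -42 and +42 mm, each with three 15 mm slots open at the top at x = -65, 0 and +65 mm; the lids stand across it on rails 20 mm high. Origin under its centre, on the shelf
- tray: fixed grey plastic draining tray, 200 mm (its x) by 240 mm (its y), walls 18 mm high; origin under its centre, on the shelf. Stands on the other side of the robot's centre line from the rack
- colander: purple plastic colander, 210 mm across, 100 mm high, two side lugs; loose; origin under its centre. Leave alone
- sugar_bowl: white ceramic sugar bowl with cover, 96 mm across, 102 mm high; loose; origin under its centre. Leave alone
- egg_timer: chrome egg timer with a dial, 72 mm across, 60 mm high; loose; origin under its centre. Leave alone
There are look-alikes about, which are no part of the job. Leave any pink or red look-alike of the lid_large alone. Several things have the shape of the rack; the one meant has the colours described above.

How it is judged:
By the outcome, as a careful person would: the job done as asked, in the order asked, and still so for the second after the job is handed in, while the arm keeps its last pose, push and grip.
It also fails if it takes over 45 s, if anything falls off the work surface, if the arm or the gripper's body presses on something with over 40 N, if the wrist force passes 120 N, or if a joint passes its speed limit or range.

ROBOT

A 6-joint arm with a two-finger parallel gripper is mounted at the origin on the work surface. World frame = base frame: x ahead of the robot, y to its left, z up, the work surface at z = 0. Lengths are in mm, angles in rad, forces in N, time in s.
With the tool pointing down it reaches from about 350 to 875 mm from the base axis. Payload 4.2 kg.
Tool frame: the origin (TCP) lies at the very end of the fingers, on their centre line; the grasp point (between the pads) lies 19 mm behind it; z points along the fingers, y is the line along which they close (so a half turn about z gives the same grasp; the last joint's range is limited). The gripper opens to 85 mm and grips with 20 to 120 N. Pads are 22 mm wide; open, the fingers measure 114 mm over their backs; the gripper's body (76 mm by 85 mm) begins 54 mm behind the grasp point. The pads swing forward as they close: fully open they stand 13 mm farther back than shut.
Start: joints at [-0.982, 0.385, 0.008, 0, -1.194, -0.259], TCP at [202.424, -591.29, 231.312] pointing down, gripper open.
Joint ranges: [-3.14, 3.14], [-1.21, 2.06], [-1.07, 1.41], [-3.16, 2.05], [-2.99, -0.16], [-3.1, 3.1]. Speed limits (rad/s): [2.79, 2.79, 3.14, 3.14, 3.14, 3.14].

INTERFACE

Orientations are given as a unit quaternion [x, y, z, w].
In Python, from bench import monitor, get_image, camera_info, job_done gives the robot as it stands.
- The arm moves only by the tool send_rows, never from a script. Its argument "series" is a list of rows, each a list of 3 entries, a list of its own where there are three numbers: the shift along the tool's x, y, z in mm, then the turn, a rotation vector about the tool's x, y, z in rad, then the finger opening in mm, from 0 to 85.4. A call has 1 to 8 rows; each row shifts and turns the commanded pose from where the row before left it, along the tool's axes as they then stand; what a row does not reach is not made up. A row lasts 1/10 s, in which the tool goes at most 50 mm and 8.59 degrees, less where a joint would pass 70% of its speed; a pose out of reach is approached as far as the arm can. A call with a gripper value outside its range is refused whole. The fingers move at their own pace and stop on an object; the grip force is fixed at half the most. Time passes only in rows, so rows that do not move let the fingers close. It gives the time, the measured TCP pose, the force, the opening and the grip force at its end, in the units of the state.
- monitor.read_state(): the state, without advancing time (a new reading comes with each control period).
- get_image(name): name is "scene" or "top"; returns the picture (400x640x3 uint8, red, green, blue); there is no depth.
- camera_info(name): a dict with "intrinsics" (3x3 intrinsics, pixels), "R" (3x3) and "t" (3): a world point X has camera coordinates R X + t. Camera axes: x right, y down, z forward; pixel columns grow to the right and rows downward; lengths in mm; the calibration is good to about 2 mm. A picture is of the moment at which its call begins. camera_info takes no time and is no camera call.
- job_done(): hands the job in; it is judged then, once.
The state is a dict: "clock": time; "joints": joint angles; "joint_vel": joint speeds; "joint_efforts": joint torques, N m; "position": TCP position; "ee_rot": TCP orientation; "contact_force": force on the tool from outside, world axes, zero at the start; "wrist_torque": the same for the moment, N m; "gripper_width": finger opening in mm; "grasp_force": force on a finger pad.
Only numpy, scipy, OpenCV 4.12 (cv2) and the standard library are available. Lean on these libraries where they do the work, as an engineer would, in place of code of your own. Each camera call takes 0.05 s, during which the arm holds its last target. There are 200 camera calls.

## Working session

There is one attempt and no reset: what is moved stays moved. The work goes in short steps, Python scripts to look and compute and a tool call to move; the robot and the scene stay as the last step left them, time stands still between calls to the robot, and variables do not carry over. Pictures are saved under pics/ and viewed, at most 10 in all, crops included, and the job is handed in when it is done.

Besides the shell and the picture viewer there is one more tool, called after "Call:" by a JSON object that holds its "fn" and its "kwargs", one argument or row to a line. send_rows: Moves the arm, as the interface text tells. Its arguments: {"type":"object","properties":{"series":{"type":"array"}},"required":["series"]}

```bash
mkdir -p pics; ls; python3 - <<'E'
from bench import monitor,get_image,camera_info
import cv2
print(monitor.read_state())
for n in("scene","top"):
    cv2.imwrite(f"pics/{n}0.png",get_image(n)[:,:,::-1]); print(n,camera_info(n))
E
```

```text
pics
{'clock': 0.0, 'joints': array([-9.82392112e-01,  3.85566770e-01,  6.63648938e-03, -4.79109987e-04,
       -1.19397892e+00, -2.58601339e-01]), 'joint_vel': array([-0.0006689 , -0.00083817, -0.00100956,  0.00022904, -0.00041662,
        0.00011916]), 'joint_efforts': array([-1.34843420e-03, -3.92289627e+01,  1.88401669e+01,  4.18617994e+00,
       -4.67177946e-03, -1.32713637e-05]), 'position': array([ 202.24221803, -590.77065967,  230.22252782]), 'ee_rot': array([-1.64067827e-01,  9.86448469e-01,  1.05460527e-03, -2.31164194e-04]), 'contact_force': array([-0.1527472 , -0.98430234, -0.55735869]), 'wrist_torque': array([ 0.00932745, -0.05841982,  0.02339173]), 'grasp_force': 0.0, 'gripper_width': 85.33242417566889}
scene {'intrinsics': array([[459.70198438,   0.        , 309.93403676],
       [  0.        , 459.70198438, 205.94853576],
       [  0.        ,   0.        ,   1.        ]]), 'R': array([[-0.2427158 ,  0.96993903,  0.01753039],
       [ 0.67447342,  0.18171235, -0.71558803],
       [-0.69726225, -0.16186074, -0.69830256]]), 't': array([   4.62690742, -290.35564   , 1733.2314069 ])}
top {'intrinsics': array([[378.48720023,   0.        , 320.08921992],
       [  0.        , 378.48720023, 199.17224467],
       [  0.        ,   0.        ,   1.        ]]), 'R': array([[-0.01803626, -0.99982791, -0.00434157],
       [-0.99827217,  0.01825072, -0.0558532 ],
       [ 0.05592283,  0.00332668, -0.99842955]]), 't': array([ 106.05783651,  475.36584311, 1336.24716401])}
```

View pics/scene0.png

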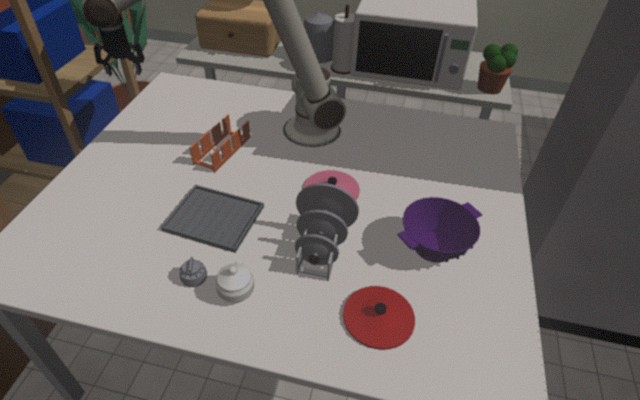

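View pics/top0.png

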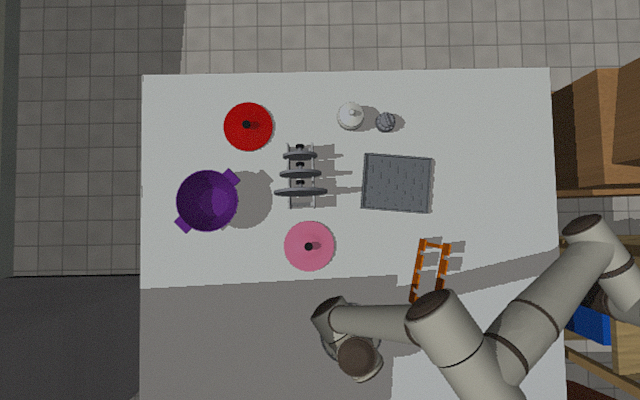

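The scene view shows the large lid at about (327,203), nearest the robot, with the medium and small ones at (322,228) and (316,250). The grey tray is at (213,217). In the top view the large lid is the bar at (301,191) and the tray is at (397,183). I'll enlarge both for rim points.

```bash
python3 - <<'E'
import cv2,numpy as np
a=cv2.imread("pics/scene0.png");b=cv2.imread("pics/top0.png")
c=cv2.resize(a[165:285,280:380],None,fx=5,fy=5,interpolation=cv2.INTER_CUBIC)
d=cv2.resize(b[135:220,265:345],None,fx=7,fy=7,interpolation=cv2.INTER_CUBIC)
cv2.imwrite("pics/c1.png",c);cv2.imwrite("pics/d1.png",d)
E
```

```text
(no output)
```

View pics/c1.png

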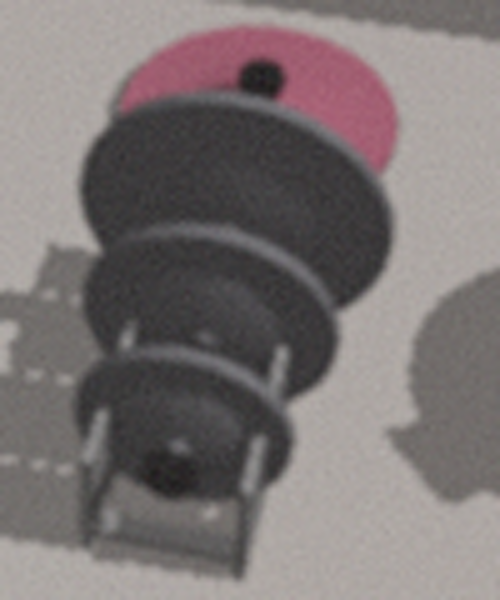

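View pics/d1.png

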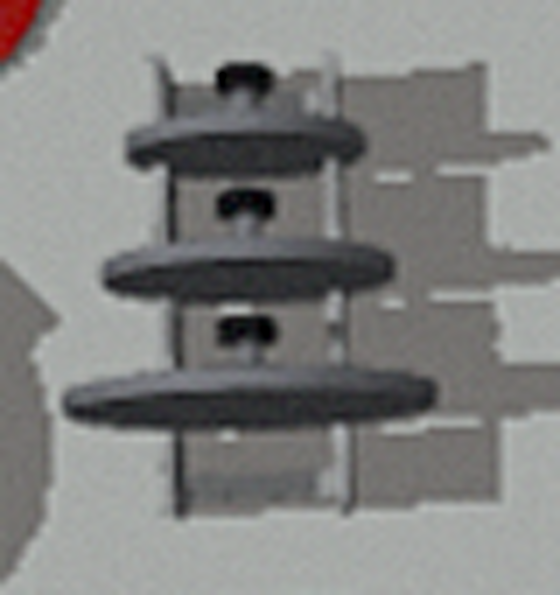

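The enlarged scene crop shows the large lid's lit rim band peaking near crop (210,95), which is full-image (322,184). In the top crop its rim band runs along v≈362-385, about full-image v≈188.5. I'll read intensity profiles for sub-pixel edges.

```bash
python3 - <<'E'
import cv2,numpy as np
a=cv2.imread("pics/scene0.png");b=cv2.imread("pics/top0.png")
g=lambda i:cv2.cvtColor(i,cv2.COLOR_BGR2GRAY)
sa=cv2.GaussianBlur(g(a),(3,1),0);sb=cv2.GaussianBlur(g(b),(5,1),0)
print("top rows 183..199")
for u in range(276,328,4):print(u,sb[183:200,u])
print("scene rows 178..202")
for u in range(300,358,4):print(u,sa[178:203,u])
# tray corners in both views
E
```

```text
top rows 183..199
276 [169 168 168 169 171 171 159 111 104  91  42  56 123 175 170 171 169]
280 [168 168 169 168 173 161 122 111 108  51  45  44  77 147 175 170 169]
284 [167 170 170 171 166 135 117 120  86  43  46  43  50 122 179 171 168]
288 [133 133 137 147 143 118 124 114  51  48  49  44  43  97 159 145 143]
292 [110 109 109 106 107 123 125 110  40  47  49  51  45  75 114 110 104]
296 [ 56  85 119 108 100 121 119  95  43  50  45  47  40  97 144 113 112]
300 [ 49  90 109  98  96 120 112  74  45  46  48  47  43  78 123 116 115]
304 [ 66 100 119 109  96 110 107  75  44  45  48  49  45  82 122 115 114]
308 [114 113 115 112 102 100  96  70  46  49  44  45  58  93 119 116 114]
312 [102 119 128 115  90  87  86  64  49  46  50  40  77 129 140 132 129]
316 [112 115 114 109  93  80  80  70  47  50  47  44  80 116 112 112 111]
320 [115 115 113 118 108  72  71  62  46  47  44  61 128 158 110 115 114]
324 [114 115 115 116 112  94  59  59  50  43  56 108 160 153 110 114 114]
scene rows 178..202
300 [170 168 166 170 169 171 168 162 161 161 162 158 144 115  84  62  58  61
  60  61  59  60  56  5
[... 804 characters left out ...]
  54  61  60  59  59  58  60
  59  64  60  63  66  65  66]
336 [ 86  78  67  67  77  89 104 118 120 111  92  64  56  59  61  61  58  61
  58  57  63  60  58  60  66]
340 [113 115 117 120 118 120 118 121 121 120 119 105  84  64  57  58  59  58
  61  60  61  60  56  59  60]
344 [117 116 115 117 121 121 118 121 125 120 122 120 120 110  92  71  57  62
  56  59  58  57  59  58  61]
348 [119 117 117 117 118 118 120 119 119 123 120 121 121 120 120 114 102  83
  63  57  57  60  59  60  60]
352 [122 115 116 117 118 121 119 117 119 120 118 117 121 120 118 117 117 117
 115 103  92  78  66  60  60]
356 [168 161 152 140 129 121 117 118 118 119 117 117 120 119 118 118 117 118
 114 115 122 134 145 137 122]
```

```bash
cat >h.py <<'E'
import numpy as np,cv2
from bench import camera_info
from scipy.optimize import brentq,least_squares
C={n:camera_info(n) for n in("scene","top")}
def proj(n,X):
    c=C[n];p=c["intrinsics"]@(c["R"]@np.asarray(X,float)+c["t"]);return p[:2]/p[2]
def ray(n,uv):
    c=C[n];d=c["R"].T@np.linalg.solve(c["intrinsics"],[uv[0],uv[1],1]);return -c["R"].T@c["t"],d/np.linalg.norm(d)
def onz(n,uv,z):
    o,d=ray(n,uv);return o+d*(z-o[2])/d[2]
def tri(u1,u2):
    o,d=ray("scene",u1);p,e=ray("top",u2)
    s,t=np.linalg.lstsq(np.c_[d,-e],p-o,rcond=None)[0];A=o+s*d;B=p+t*e
    return (A+B)/2,np.linalg.norm(A-B)
E
python3 - <<'E'
from h import *
tp=np.array([(276,192.2),(280,191.5),(284,191.1),(288,190.5),(292,190.4),(296,190.3),(300,189.9),(304,189.8),(308,189.8),(312,190),(316,190.3),(320,190.6),(324,191)])
f=np.polyfit(tp[:,0],tp[:,1]-3.1,4)
sc=[(308,186.),(312,185),(316,184.9),(320,184.95),(324,185.3),(328,186),(332,186.9),(336,188.3),(340,190),(344,192.3),(348,194.9)]
P=[]
for s in sc:
    g=lambda z:(lambda q:q[1]-np.polyval(f,q[0]))(proj("top",onz("scene",s,z)))
    P.append(onz("scene",s,brentq(g,100,260)))
P=np.array(P);print(P.round(1))
c=P.mean(0);U,S,V=np.linalg.svd(P-c);n=V[2]*np.sign(V[2][0]);print("normal",n.round(4),"rms",S[2]/len(P)**.5)
# circle in that plane, radius 90 fixed / free
def fit(n,free):
    e1=np.cross([0,0,1],n);e1/=np.linalg.norm(e1);e2=np.cross(n,e1)
    q=np.c_[(P-c)@e1,(P-c)@e2]
    r=least_squares(lambda x:np.hypot(*(q-x[:2]).T)-(x[2] if free else 90),[0,-80,90])
    o=c+e1*r.x[0]+e2*r.x[1];print("ctr front face",o.round(1),"r",r.x[2].round(1),"top",(o+e2*r.x[2]).round(1),np.abs(r.fun).max().round(2))
fit(n,1);fit(n,0)
# ends in top view at z=100
L,R=onz("top",(274.1,192.1),100),onz("top",(327.4,190.7),100);print("ends z100",L.round(1),R.round(1),np.linalg.norm(L-R).round(1))
# tray
from glob import glob
for nme,box in(("top",(345,140,445,225)),("scene",(150,175,275,260))):
    im=cv2.imread(f"pics/{nme}0.png");x0,y0,x1,y1=box
    g=cv2.cvtColor(im[y0:y1,x0:x1],cv2.COLOR_BGR2GRAY);g=cv2.GaussianBlur(g,(3,3),0)
    m=(g<(110 if nme=="top" else 125)).astype(np.uint8)
    m=cv2.morphologyEx(m,cv2.MORPH_OPEN,np.ones((7,7)))
    k=max(cv2.findContours(m,0,2)[0],key=cv2.contourArea)
    a=cv2.approxPolyDP(cv2.convexHull(k),6,True)[:,0]+[x0,y0];print(nme,a.tolist())
    for u in a:print(onz(nme,u,18).round(0))
# rack posts/back plate top corners in top view
for u in((265+182/7,135+515/7),(265+345/7,135+512/7)):print("rack near end z75?",onz("top",u,75).round(0),onz("top",u,0).round(0))
print("knob tops", [tri((280+s[0]/5,165+s[1]/5),(265+t[0]/7,135+t[1]/7)) for s,t in(((168,470),(245,80)),)])
E
```

```text
[[506.7 113.5 175.7]
 [506.8 124.5 182. ]
 [507.  135.5 185.1]
 [507.  146.4 187.5]
 [506.9 157.2 188.7]
 [506.8 168.1 188.6]
 [506.5 179.  187.7]
 [506.2 189.9 185. ]
 [505.8 200.9 181.2]
 [505.3 212.1 175.2]
 [504.8 223.3 168. ]]
normal [ 0.9981  0.0133 -0.0599] rms 0.05848897153052782
ctr front face [500.9 162.2  90.2] r 98.9 top [506.8 162.3 188.9] 0.56
ctr front face [501.5 162.9  99.7] r 90.0 top [506.8 162.9 189.5] 1.28
ends z100 [498.9 250.4 100. ] [500.3  72.2 100. ] 178.2
top [[365, 153], [431, 158], [428, 212], [361, 207]]
[639. -66.  18.]
[ 617. -301.   18.]
[ 424. -284.   18.]
[446. -47.  18.]
scene [[161, 224], [194, 186], [261, 202], [236, 251], [162, 231]]
[ 609. -302.   18.]
[ 430. -279.   18.]
[445. -49.  18.]
[650. -54.  18.]
[ 634. -286.   18.]
rack near end z75? [444. 197.  75.] [446. 203.   0.]
rack near end z75? [444. 117.  75.] [446. 119.   0.]
knob tops [(array([658.12510494, 166.03071882,  62.67326019]), np.float64(5.143533701524781))]
```

```bash
cat >>h.py <<'E'
from scipy.spatial.transform import Rotation as Ro
from bench import monitor
def goalR(yd,zd):
    z=np.array(zd,float);z/=np.linalg.norm(z);y=np.array(yd,float);y-=z*(y@z);y/=np.linalg.norm(y)
    return np.c_[np.cross(y,z),y,z]
def twist(Rg,pg,n):
    """constant per-row body shift/turn reaching goal in n rows (row: shift along tool axes, then turn)"""
    s=monitor.read_state();R0=Ro.from_quat(s["ee_rot"]);p0=s["position"]
    w=(R0.inv()*Ro.from_matrix(Rg)).as_rotvec()/n;q=Ro.from_rotvec(w)
    M=sum((q**k).as_matrix() for k in range(n))
    v=np.linalg.solve(M,R0.inv().apply(np.array(pg)-p0))
    print("now",p0.round(1),"axes",R0.as_matrix().T.round(3).tolist());print("row shift",v.round(2),"turn",w.round(4),"x",n)
    return v,w
E
python3 - <<'E'
from h import *
twist(goalR([-1,-.01,.035],[-.035,0,-1]),[503,163,260],22)
E
```

```text
now [ 202.3 -590.8  230.3] axes [[-0.946, -0.324, 0.0], [-0.324, 0.946, 0.002], [-0.001, 0.002, -1.0]]
row shift [-38.03  10.32  -1.3 ] turn [-0.0013  0.001  -0.0569] x 22
```

Call:
{"fn": "send_rows", "kwargs": {
  "series": [
    [[-38, 10.3, -4], [0, 0, -0.057], 50],
    [[-38, 10.3, -4], [0, 0, -0.057], 50],
    [[-38, 10.3, -4], [0, 0, -0.057], 50],
    [[-38, 10.3, -4], [0, 0, -0.057], 50],
    [[-38, 10.3, -4], [0, 0, -0.057], 50],
    [[-38, 10.3, -4], [0, 0, -0.057], 50],
    [[-38, 10.3, -4], [0, 0, -0.057], 50],
    [[-38, 10.3, -2], [0, 0, -0.057], 50]
  ]
}}

```text
clock: 0.9
position: [422.2, -367.2, 261.2]
ee_rot: [-0.384, 0.923, 0.0, -0.0]
contact_force: [0.2, -1.0, 0.7]
gripper_width: 50.0
grasp_force: 0.0
```

Call:
{"fn": "send_rows", "kwargs": {
  "series": [
    [[-38, 10.3, 0], [0, 0, -0.057], 50],
    [[-38, 10.3, 0], [0, 0, -0.057], 50],
    [[-38, 10.3, 0], [0, 0, -0.057], 50],
    [[-38, 10.3, 0], [0, 0, -0.057], 50],
    [[-38, 10.3, 0], [0, 0, -0.057], 50],
    [[-38, 10.3, 0], [0, 0, -0.057], 50],
    [[-38, 10.3, 0], [0, 0, -0.057], 50],
    [[-38, 10.3, 0], [0, 0, -0.057], 50]
  ]
}}

```text
clock: 1.7
position: [519.8, -70.6, 260.8]
ee_rot: [-0.583, 0.813, 0.0, -0.0]
contact_force: [-0.2, 0.3, 0.8]
gripper_width: 49.9
grasp_force: 0.0
```

```bash
python3 - <<'E'
from h import *
twist(goalR([-1,-.01,.035],[-.035,0,-1]),[503,163,260],6)
print(monitor.read_state()["joints"])
E
```

```text
now [519.8 -70.6 260.8] axes [[-0.321, -0.947, 0.0], [-0.947, 0.321, 0.001], [-0.001, 0.0, -1.0]]
row shift [-37.91  10.     0.25] turn [-0.0056  0.0009 -0.0561] x 6
[ 1.74499350e-01  1.92699093e-01 -1.87403953e-01 -1.86748306e-04
 -1.19156101e+00 -5.01152505e-01]
```

Call:
{"fn": "send_rows", "kwargs": {
  "series": [
    [[-38, 10, 0], [-0.006, 0.001, -0.056], 40],
    [[-38, 10, 0], [-0.006, 0.001, -0.056], 40],
    [[-38, 10, 0], [-0.006, 0.001, -0.056], 40],
    [[-38, 10, 0], [-0.006, 0.001, -0.056], 40],
    [[-32, 8, 0], [-0.006, 0.001, -0.048], 40],
    [[-16, 4, 0], [-0.003, 0, -0.03], 40],
    [[0, 0, 0], [0, 0, 0], 40],
    [[0, 0, 0], [0, 0, 0], 40]
  ]
}}

```text
clock: 2.5
position: [510.0, 133.1, 261.6]
ee_rot: [-0.697, 0.717, 0.012, -0.012]
contact_force: [0.3, -1.0, 0.4]
gripper_width: 40.1
grasp_force: 0.0
```

```bash
python3 - <<'E'
from h import *
from bench import get_image
twist(goalR([-1,-.01,.035],[-.035,0,-1]),[503,163,240],1)
a=get_image("scene");b=get_image("top")
c=np.hstack([cv2.resize(a[120:290,250:410],None,fx=2.5,fy=2.5),cv2.resize(b[120:290,220:380],None,fx=2.5,fy=2.5)])
cv2.imwrite("pics/e1.png",c[:,:,::-1])
E
```

```text
now [510.  133.1 261.6] axes [[-0.027, -1.0, 0.001], [-0.999, 0.027, 0.034], [-0.034, 0.0, -0.999]]
row shift [-29.7    7.08  21.8 ] turn [-0.0011  0.0004 -0.0372] x 1
```

View pics/e1.png

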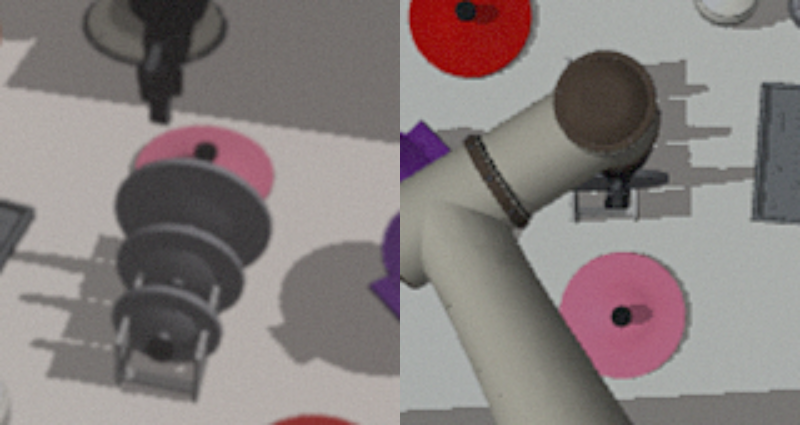

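The gripper hangs above and behind the large lid's rim, with the fingertips at about (160,110) in the left panel, and is clear of everything. I'll align it next, then descend.

Call:
{"fn": "send_rows", "kwargs": {
  "series": [
    [[-15, 3.5, 0], [0, 0, -0.018], 40],
    [[-15, 3.5, 0], [0, 0, -0.019], 40],
    [[0, 0, 20], [0, 0, 0], 40],
    [[0, 0, 15], [0, 0, 0], 40],
    [[0, 0, 0], [0, 0, 0], 40],
    [[0, 0, 0], [0, 0, 0], 40]
  ]
}}

```text
clock: 3.2
position: [502.8, 164.1, 227.4]
ee_rot: [0.711, -0.703, -0.012, 0.011]
contact_force: [-0.3, 0.1, 1.2]
gripper_width: 40.3
grasp_force: 0.0
```

```bash
python3 - <<'E'
from h import *
from bench import get_image
twist(goalR([-1,-.01,.035],[-.035,0,-1]),[502,163,160],1)
a=get_image("scene")
cv2.imwrite("pics/e2.png",cv2.resize(a[130:250,280:380],None,fx=5,fy=5,interpolation=2)[:,:,::-1])
for z in (0,19):
  for d in(-20,0,20):
    p=monitor.read_state()["position"]+[d,0,z];print((proj("scene",p)-[280,130])*5)
print((proj("scene",[502,163,190])-[280,130])*5)
E
```

```text
now [502.8 164.1 227.4] axes [[0.011, -1.0, -0.001], [-0.999, -0.011, 0.033], [-0.033, 0.001, -0.999]]
row shift [ 1.11 -1.43 67.43] turn [-0.0021  0.0005  0.0009] x 1
[245.65558154 194.04901416]
[237.45060559 217.7937988 ]
[229.05215363 242.09849324]
[247.3585017  165.89265972]
[239.08160644 189.57186784]
[230.60732511 213.81577389]
[232.68915994 270.62784768]
```

View pics/e2.png

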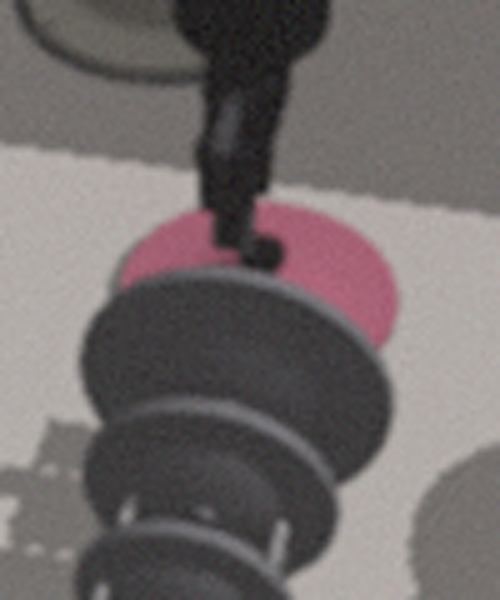

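The front fingertip is at about crop (228,245), which matches its projected position, so the calibration holds. It sits above the top of the rim at about (232,270). Descending.

Call:
{"fn": "send_rows", "kwargs": {
  "series": [
    [[0, 0, 20], [0, 0, 0], 40],
    [[0, 0, 20], [0, 0, 0], 40],
    [[0, 0, 15], [0, 0, 0], 40],
    [[0, 0, 10], [0, 0, 0], 40],
    [[0, 0, 2], [0, 0, 0], 40],
    [[0, 0, 0], [0, 0, 0], 40]
  ]
}}

```text
clock: 3.85
position: [500.8, 163.9, 160.7]
ee_rot: [0.711, -0.703, -0.012, 0.011]
contact_force: [-0.9, -0.4, 0.6]
gripper_width: 40.3
grasp_force: 0.0
```

Call:
{"fn": "send_rows", "kwargs": {
  "series": [
    [[0, 0, 0], [0, 0, 0], 25],
    [[0, 0, 0], [0, 0, 0], 18],
    [[0, 0, 0], [0, 0, 0], 15],
    [[0, 0, 0], [0, 0, 0], 13],
    [[0, 0, 0], [0, 0, 0], 13]
  ]
}}

```text
clock: 4.35
position: [500.4, 163.7, 160.3]
ee_rot: [0.711, -0.703, -0.012, 0.011]
contact_force: [-0.2, -0.5, 0.4]
gripper_width: 13.3
grasp_force: 0.0
```

Call:
{"fn": "send_rows", "kwargs": {
  "series": [
    [[0, 0, 0], [0, 0, 0], 11],
    [[0, 0, 0], [0, 0, 0], 11]
  ]
}}

```text
clock: 4.55
position: [500.3, 163.7, 160.1]
ee_rot: [0.711, -0.703, -0.012, 0.011]
contact_force: [-0.0, -1.2, 1.0]
gripper_width: 10.9
grasp_force: 0.0
```

Call:
{"fn": "send_rows", "kwargs": {
  "series": [
    [[0, 0, 0], [0, 0, 0], 10],
    [[0, 0, 0], [0, 0, 0], 10]
  ]
}}

```text
clock: 4.75
position: [500.1, 163.6, 160.1]
ee_rot: [0.711, -0.703, -0.012, 0.012]
contact_force: [-1.0, 0.7, 1.3]
gripper_width: 10.0
grasp_force: 5.8
```

Call:
{"fn": "send_rows", "kwargs": {
  "series": [
    [[0, 0, 0], [0, 0, 0], 9.5],
    [[0, 0, 0], [0, 0, 0], 9.5]
  ]
}}

```text
clock: 4.95
position: [499.9, 163.7, 160.1]
ee_rot: [0.711, -0.703, -0.012, 0.012]
contact_force: [-2.5, 1.3, 2.5]
gripper_width: 10.0
grasp_force: 15.4
```

Call:
{"fn": "send_rows", "kwargs": {
  "series": [
    [[0, 0, 0], [0, 0, 0], 8.8],
    [[0, 0, 0], [0, 0, 0], 8.8],
    [[0, 0, 0], [0, 0, 0], 8.8]
  ]
}}

```text
clock: 5.25
position: [499.9, 163.6, 160.1]
ee_rot: [0.711, -0.703, -0.012, 0.012]
contact_force: [-3.7, 0.7, 3.6]
gripper_width: 9.6
grasp_force: 33.0
```

Call:
{"fn": "send_rows", "kwargs": {
  "series": [
    [[0, 0.1, -3], [0, 0, 0], 8.8],
    [[0, 0.2, -6], [0, 0, 0], 8.8],
    [[0, 0.3, -10], [0, 0, 0], 8.8],
    [[0, 0.3, -10], [0, 0, 0], 8.8],
    [[0, 0, 0], [0, 0, 0], 8.8]
  ]
}}

```text
clock: 5.75
position: [500.7, 163.7, 190.9]
ee_rot: [0.711, -0.703, -0.012, 0.011]
contact_force: [-2.7, -0.8, -2.0]
gripper_width: 9.4
grasp_force: 32.8
```

Force holding (lid weight shows in z). Continue up.

Call:
{"fn": "send_rows", "kwargs": {
  "series": [
    [[0, 0.5, -15], [0, 0, 0], 8.8],
    [[0, 0.5, -15], [0, 0, 0], 8.8],
    [[0, 0.5, -15], [0, 0, 0], 8.8],
    [[0, 0.5, -15], [0, 0, 0], 8.8],
    [[0, 0.5, -15], [0, 0, 0], 8.8],
    [[0, 0.5, -15], [0, 0, 0], 8.8],
    [[0, 0.3, -10], [0, 0, 0], 8.8],
    [[0, 0, 0], [0, 0, 0], 8.8]
  ]
}}

```text
clock: 6.55
position: [501.6, 164.0, 291.0]
ee_rot: [0.711, -0.704, -0.011, 0.009]
contact_force: [-0.2, 0.2, -2.1]
gripper_width: 9.5
grasp_force: 32.6
```

```bash
python3 - <<'E'
from h import *
from bench import get_image
a=get_image("scene");b=get_image("top")
c=np.hstack([cv2.resize(a[120:290,250:410],None,fx=2.5,fy=2.5),cv2.resize(b[120:290,220:380],None,fx=2.5,fy=2.5)])
cv2.imwrite("pics/e3.png",c[:,:,::-1])
s=monitor.read_state();print(s["joints"].round(3),s["position"])
twist(goalR([-1,-.01,.035],[-.035,0,-1]),[531,-174,300],10)
E
```

```text
[ 0.612  0.195 -0.106 -0.021 -1.296 -0.597] [500.38726919 163.60263719 288.80726785]
now [500.4 163.6 288.8] axes [[0.01, -1.0, -0.002], [-0.999, -0.01, 0.033], [-0.033, 0.001, -0.999]]
row shift [33.79 -2.69 -1.25] turn [-0.0002  0.0001 -0.    ] x 10
```

View pics/e3.png

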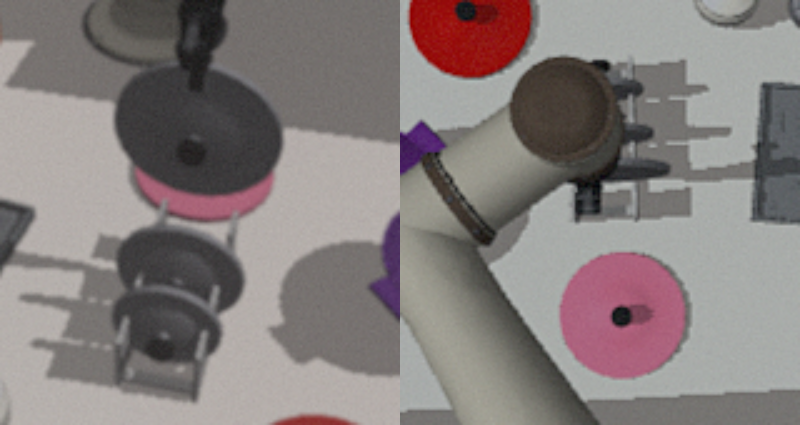

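The large lid hangs upright in the gripper and is clear of the rack. The other two lids are undisturbed. Next I'll carry it across in −y, still upright.

Call:
{"fn": "send_rows", "kwargs": {
  "series": [
    [[5, 0, 0], [0, 0, 0], 8.8],
    [[12, 0, 0], [0, 0, 0], 8.8],
    [[20, 0, 0], [0, 0, 0], 8.8],
    [[25, 0, 0], [0, 0, 0], 8.8],
    [[25, 1, 0], [0, 0, 0], 8.8],
    [[25, 1, 0], [0, 0, 0], 8.8],
    [[25, 1, 0], [0, 0, 0], 8.8],
    [[25, 1, 0], [0, 0, 0], 8.8]
  ]
}}

```text
clock: 7.45
position: [497.5, -0.4, 288.7]
ee_rot: [0.71, -0.704, -0.012, 0.012]
contact_force: [0.3, 0.6, -2.1]
gripper_width: 9.7
grasp_force: 32.5
```

Call:
{"fn": "send_rows", "kwargs": {
  "series": [
    [[25, 1, 0], [0, 0, 0], 8.8],
    [[25, 1, 0], [0, 0, 0], 8.8],
    [[25, 1, 0], [0, 0, 0], 8.8],
    [[25, 1, 0], [0, 0, 0], 8.8],
    [[25, 1, 0], [0, 0, 0], 8.8],
    [[25, 0, 0], [0, 0, 0], 8.8],
    [[16, 0, 0], [0, 0, 0], 8.8],
    [[8, 0, 0], [0, 0, 0], 8.8]
  ]
}}

```text
clock: 8.25
position: [494.0, -174.4, 288.5]
ee_rot: [0.71, -0.704, -0.013, 0.012]
contact_force: [-0.3, 0.8, -2.7]
gripper_width: 9.6
grasp_force: 32.5
```

```bash
python3 - <<'E'
from h import *
s=monitor.read_state();print(s["joints"].round(3),s["grasp_force"],s["gripper_width"])
q=2**-.5
twist(goalR([-q,0,-q],[q,0,-q]),[489,-174,285],10)
E
```

```text
[-0.029  0.192 -0.119  0.    -1.294  0.037] 32.492380142211914 9.601083026788492
now [ 494.  -174.4  288.5] axes [[0.008, -1.0, -0.001], [-0.999, -0.008, 0.035], [-0.035, 0.001, -0.999]]
row shift [-0.04  0.6   0.17] turn [0.082  0.0004 0.0007] x 10
```

Call:
{"fn": "send_rows", "kwargs": {
  "series": [
    [[0, 0.6, 0], [0.04, 0, 0], 8.8],
    [[0, 0.6, 0], [0.07, 0, 0], 8.8],
    [[0, 0.6, 0], [0.08, 0, 0], 8.8],
    [[0, 0.6, 0], [0.08, 0, 0], 8.8],
    [[0, 0.6, 0], [0.08, 0, 0], 8.8],
    [[0, 0.6, 0], [0.07, 0, 0], 8.8],
    [[0, 0, 0], [0, 0, 0], 8.8]
  ]
}}

```text
clock: 8.95
position: [488.3, -172.5, 287.6]
ee_rot: [0.697, -0.691, 0.134, -0.136]
contact_force: [0.1, -0.9, -3.0]
gripper_width: 9.4
grasp_force: 32.6
```

```bash
python3 - <<'E'
from h import *
s=monitor.read_state();print(s["joints"].round(3),s["grasp_force"],s["gripper_width"])
q=2**-.5
twist(goalR([-q,0,-q],[q,0,-q]),[489,-174,285],5)
E
```

```text
[-0.038 -0.011 -0.395 -0.027 -0.804  0.062] 32.63031005859375 9.435863543997977
now [ 488.3 -172.5  287.6] axes [[0.01, -1.0, -0.002], [-0.927, -0.008, -0.375], [0.374, 0.005, -0.927]]
row shift [0.31 0.16 0.52] turn [0.0803 0.0014 0.0014] x 5
```

Call:
{"fn": "send_rows", "kwargs": {
  "series": [
    [[0.3, 0.2, 0.5], [0.06, 0.001, 0.001], 8.8],
    [[0.3, 0.2, 0.5], [0.08, 0.001, 0.001], 8.8],
    [[0.3, 0.2, 0.5], [0.08, 0.001, 0.001], 8.8],
    [[0.3, 0.2, 0.5], [0.08, 0.001, 0.001], 8.8],
    [[0.3, 0.2, 0.5], [0.06, 0.001, 0.001], 8.8],
    [[0, 0, 0], [0.04, 0, 0], 8.8],
    [[0, 0, 0], [0, 0, 0], 8.8],
    [[0, 0, 0], [0, 0, 0], 8.8]
  ]
}}

```text
clock: 9.75
position: [492.0, -174.1, 285.9]
ee_rot: [0.655, -0.652, 0.27, -0.271]
contact_force: [0.5, 0.2, -2.1]
gripper_width: 9.1
grasp_force: 32.8
```

```bash
python3 - <<'E'
from h import *
from bench import get_image
s=monitor.read_state();print(s["joints"].round(3),s["grasp_force"],s["gripper_width"],s["joint_vel"].round(3))
q=2**-.5
twist(goalR([-q,0,-q],[q,0,-q]),[489,-174,285],1)
a=get_image("scene");b=get_image("top")
cv2.imwrite("pics/s4.png",a[:,:,::-1]);cv2.imwrite("pics/t4.png",b[:,:,::-1])
c=np.hstack([cv2.resize(a[80:290,130:330],None,fx=2,fy=2,interpolation=2),cv2.resize(b[80:290,280:480],None,fx=2,fy=2,interpolation=2)])
cv2.imwrite("pics/e4.png",c[:,:,::-1])
R=Ro.from_quat(s["ee_rot"]).as_matrix();ctr=s["position"]+60*R[:,2];print("lid ctr pred",ctr.round(1))
kn=ctr-40*R[:,1]
for n,o in(("scene",(130,80)),("top",(280,80))):print(n,"ctr",(proj(n,ctr)-o)*2,"knob tip",(proj(n,kn)-o)*2,"tray",(proj(n,[531,-174,10])-o)*2)
E
```

```text
[-0.059 -0.117 -0.621 -0.154 -0.287  0.193] 32.75648295879364 9.134106612191385 [0.    0.002 0.012 0.001 0.012 0.002]
now [ 492.  -174.1  285.9] axes [[0.004, -1.0, 0.001], [-0.708, -0.003, -0.706], [0.706, 0.002, -0.708]]
row shift [-0.07  2.76 -1.46] turn [0.001  0.0022 0.0032] x 1
lid ctr pred [ 534.4 -173.9  243.4]
scene ctr [141.4793031  149.49556461] knob tip [129.29227627 145.20711717] tray [165.34891707 271.17030408]
top ctr [261.75725745 187.86327306] knob tip [265.6429809  166.02569692] tray [231.19991786 205.69990295]
```

View pics/e4.png

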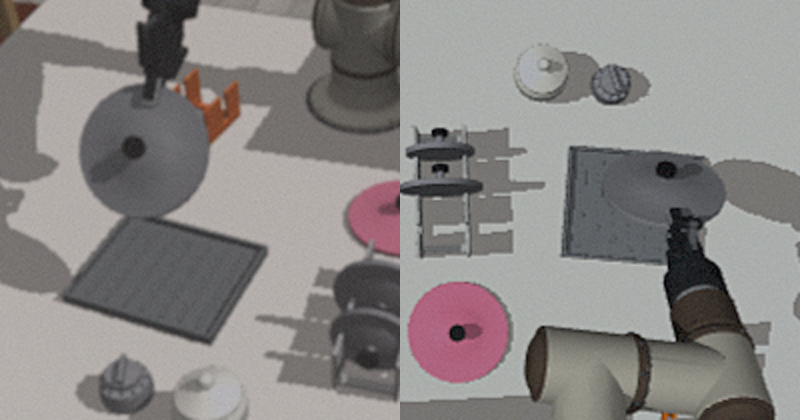

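The lid is held tilted about 45° with the knob uppermost. The knob is at (132,147) in the scene panel and (265,168) in the top panel, within 1–2 px of prediction. That puts the lid centre at about (534,-174,243) over the tray centre at about (533,-172). The other objects have not moved. I'll let it settle and check it is still.

Call:
{"fn": "send_rows", "kwargs": {
  "series": [
    [[0, 0, 0], [0, 0, 0], 8.8],
    [[0, 0, 0], [0, 0, 0], 8.8],
    [[0, 0, 0], [0, 0, 0], 8.8],
    [[0, 0, 0], [0, 0, 0], 8.8],
    [[0, 0, 0], [0, 0, 0], 8.8],
    [[0, 0, 0], [0, 0, 0], 8.8],
    [[0, 0, 0], [0, 0, 0], 8.8],
    [[0, 0, 0], [0, 0, 0], 8.8]
  ]
}}

```text
clock: 10.65
position: [491.7, -174.1, 286.0]
ee_rot: [0.654, -0.652, 0.271, -0.271]
contact_force: [0.3, 0.1, -2.2]
gripper_width: 9.3
grasp_force: 32.8
```

```bash
python3 - <<'E'
from h import *
from bench import get_image,job_done
s=monitor.read_state();print(s["position"],s["grasp_force"],s["gripper_width"],s["joint_vel"].round(3))
b=get_image("top");a=get_image("scene");k=[]
for n,i,(x,y) in(("scene",a,(196,153)),("top",b,(412,164))):
    g=cv2.cvtColor(i,cv2.COLOR_RGB2GRAY)[y-9:y+10,x-9:x+10]
    m=(g<45);v,u=np.nonzero(m);k.append((x-9+u.mean(),y-9+v.mean()));print(n,k[-1],m.sum())
print("knob",tri(*k))
E
```

```text
[ 491.67609032 -174.05674294  285.98592093] 32.759867906570435 9.277756502175869 [ 0.002  0.002 -0.001 -0.001  0.002  0.003]
scene (np.float64(196.22222222222223), np.float64(153.20634920634922)) 63
top (np.float64(412.7638888888889), np.float64(164.58333333333334)) 72
knob (array([ 558.38859612, -173.48531448,  266.88375119]), np.float64(2.4035246465481364))
```

The knob triangulates to (558,-173,267), as expected for a centred lid tilted 45°. The arm is still.

```bash
python3 -c "
from bench import job_done
print(job_done())"
```

```text
the job is handed in; nothing more can be done
None
```

The job is handed in: the largest lid is held still with a pinch of about 33 N, tipped about 45° knob side up, its middle about 24 cm above the shelf and centred over the grey tray to within a few mm; nothing else was touched.

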